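Uncover the tube rack and clamp it with the shaker's platen

ROBOT

A 6-joint arm with a two-finger parallel gripper is mounted at the origin on the work surface. World frame = base frame: x ahead of the robot, y to its left, z up, the work surface at z = 0. Lengths are in m, angles in rad, forces in N, time in s.
With the tool pointing down it reaches from about 0.35 to 0.775 m from the base axis. Payload 5.5 kg.
Tool frame: the origin (TCP) lies midway between the tips of the shut fingers; the grasp point (between the pads) lies 19 mm behind it; z points along the fingers, y is the direction in which the jaws open and shut (so a half turn about z gives the same grasp; the last joint's range is limited). The gripper opens to 85 mm and grips with 20 to 120 N. Pads are 22 mm wide; open, the fingers measure 114 mm over their backs; the gripper's body (76 mm by 85 mm) begins 54 mm behind the grasp point. The pads swing forward as they close: fully open they stand 13 mm farther back than shut.
Start: joints at [-1.445, 0.313, 0.046, 1.304, 0, 1.431], TCP at [0.151, -0.555, 0.231] pointing down, gripper open.
Joint ranges: [-2.76, 2.76], [-0.86, 1.69], [-1.03, 1.26], [-2.2, 2.34], [-1.47, 1.5], [-3.14, 3.14]. Speed limits (rad/s): [2.57, 2.57, 3.14, 3.14, 3.14, 3.14].

INTERFACE

Orientations are given as a unit quaternion [w, x, y, z].
In Python, from rig import monitor, cams, job gives the robot as it stands. The module is installed in compiled form; this text tells all that it offers.
- The arm moves only by the tool arm_command, never from a script. Its argument "motion" is a list of rows, each a list of 6 numbers: the shift along the tool's x, y, z in mm, then the turn, a rotation vector about the tool's x, y, z in rad. A call has 1 to 20 rows; each row shifts and turns the commanded pose from where the row before left it, along the tool's axes as they then stand; what a row does not reach is not made up. A row lasts 1/8 s, in which the tool goes at most 62.5 mm and 10.7 degrees, less where a joint would pass 70% of its speed; a pose out of reach is approached as far as the arm can. A call is refused whole if a number of a shift passes 62.5 or a number of a turn 0.188, either way. A call with a gripper value outside its range is refused whole. "gripper" is the finger opening in mm, from 0 to 85.4, set as the call begins (left out, the last holds). The fingers move at their own pace and stop on an object; "force" is the grip in N (left out, the last holds). Time passes only in rows, so rows that do not move let the fingers close. It gives the time, the measured TCP pose, the force and the opening at its end, in the units of the state.
- monitor.read_state(): the state, without advancing time (a new reading comes with each control period).
- cams.read_camera(name): name is "scene" or "top"; returns a dict with "pixels" (384x512x3 uint8, red, green, blue), "depth" (384x512 float32, m along the optical axis (not along the pixel's ray), 0 where there is no reading), "vertical_fov" (degrees; the focal length in pixels is half the picture's height over the tangent of half this angle, whatever the lens; pixels are square), "cx", "cy" (the principal point, pixels), "xyz" and "rotation" of the camera in the world. Camera axes: x right, y down, z forward; pixel columns grow to the right and rows downward; lengths in m; the calibration is good to about 2 mm. A picture is of the moment at which its call begins.
- job.sign_off(): hands the job in, once; it reports no verdict.
Trained networks look in the newest picture that a camera, given by its name, has taken for a name from the list of things; names that differ only in an ending like _2 or _b are one class to them, and where a whole thing is asked for, a point or a joint stands for the part that bears it (a point fixed in the world has none). Each returns a list of dicts, best first, with "confidence" (0 to 1); they miss things now and then, are a little off and sometimes report something else, mostly with a low value. They report only what shows in the picture. A call takes as long as a camera call. They do not tell look-alikes from the thing itself.
- cams.outline_of(camera, name): "mask" (384x512 bool, what is visible of it) and "extent" ([centre column, centre row, width, height] in pixels, round what is visible of it).
- cams.mark_of(camera, name): "position" ([column, row] in pixels: a listed point, or the origin of a listed thing).
The state is a dict: "time_s": time; "q": joint angles; "qd": joint speeds; "joint_torque": joint torques, N m; "tcp_pos": TCP position; "eef_rot": TCP orientation; "ft_force": force on the tool from outside, world axes, zero at the start; "moment": the same for the moment, N m; "grip_width": finger opening in m.
Only numpy, scipy, OpenCV 4.12 (cv2) and the standard library are available. Lean on these libraries where they do the work, as an engineer would, in place of code of your own. Each camera call takes 0.05 s, during which the arm holds its last target. There are 200 camera calls.

TASK

Get the tube shaker ready to run: squeeze the two blue snap tabs to unclip the cover from the orange tube rack, lift it off without pulling the rack out of the shaker, and set it down the right way up, flat on the bench. Then take the clamping platen by its black handle and lower it level over the shaker's two guide rods, without letting it drop or forcing it, until its rubber face rests fully home on the tube caps. Leave the bottle, tip box, pencil case and tape tin where they stand.

Things in the scene. Friction and masses are not known exactly. Their poses are not given: they have to be found in the camera images.
- shaker: Tube shaker, white, fixed, 180 x 244 mm (x, y), housing 62 mm high, aluminium deck 120 x 210 mm with its top 76 mm above the bench. Origin: centre of its underside, on the bench; y runs from rod to rod, display and knob on its -x side. Two upright 12 mm guide rods stand on the deck at x = 0, y = +85 and -85 mm. The rack sits at x = y = 0 inside 10 mm high rails.
- rod_left (a point): tip of the guide rod on the shaker's +y side, 225 mm above the bench; the rod is 12 mm in diameter and its last 14 mm taper to 5 mm
- rod_right (a point): tip of the like guide rod on the shaker's -y side, 225 mm above the bench
- rack: Orange open-topped tube rack, loose, 0.35 kg, 64 x 132 mm (x, y), rim 45 mm above its underside. Its twelve 2 mL tubes stand in two rows, caps 53 mm above its underside, spread over 39 x 109 mm. Origin: centre of its underside, on the deck 76 mm above the bench; axes as the shaker's. A window in each long wall takes a snap tab's nose.
- cover: Clip-fit cover of the rack, off-white, 0.1 kg, 62 x 130 mm (x, y), 52 mm high, open below. Origin: centre of its lower edge; z up. At the start it is on the rack with like axes, lower edge 109 mm above the bench and 12 mm below the rack's rim. Free, it stands on its lower edge. Mid-way (y = 0) along each long side (-x and +x) is a blue snap tab. It lifts the rack with it unless both tabs are pressed in.
- tab_front_pad (a point): face of the grip pad of the cover's -x snap tab: 15 x 12 mm, 3.5 mm proud of the wall, centred 26 mm above the cover's lower edge; the tab is hinged at 40 mm and its nose hooks 3 mm outward under the rack's wall. Pressed in flush with the wall (about 5 N), it lets go
- tab_back_pad (a point): the same on the +x tab; 69 mm over both pads, 62 mm over the walls. Straddle both across x at y = 0 and squeeze until the fingers bear on the wall band above the tabs (38 to 52 mm above the lower edge), the fingertips about 19 mm above the lower edge (the rack's rim, 64 mm wide, is at 12 mm); lift straight up
- platen: Clamping platen, loose, 0.45 kg: aluminium plate 90 x 200 x 8 mm (x, y, z) over a black rubber face 56 x 112 x 6 mm; it lies on the bench rubber down. Origin: centre of the rubber's underside; z up. Holes at x = 0, y = +85 and -85 mm. Fits either way round. Fully home its origin is on the shaker's centre line, 129 mm above the bench, y along the line of the rods.
- platen_grip (a point): middle of the platen's black handle bar, 48 mm above the platen's origin; the bar runs along the platen's y, 94 mm long, 16 mm wide (x) and 16 mm high, clear of the plate by 26 mm, on two posts at y = +38 and -38 mm
- hole_a (a point): lower mouth of the platen's hole at y = +85 mm, 6 mm above the platen's origin; 15 mm in diameter, it runs up through the plate and a brass bush (24 mm outside) to 34 mm above the origin
- hole_b (a point): lower mouth of the like hole at y = -85 mm
- bottle: glass reagent bottle with a blue cap, loose, 72 mm in diameter, 152 mm high; origin at the centre of its base; leave it alone
- tipbox: blue pipette-tip box with a pale lid, loose, 84 x 124 mm (x, y; the catch adds 4 mm on -x), 62 mm high; origin at the centre of its base; leave it alone
- pencase: pink pencil case, loose, 71 x 171 mm (x, y), 30 mm high; origin at the centre of its base; leave it alone
- tin: blue round tin with a roll of tape in it, loose, 104 mm in diameter, 42 mm high; origin at the centre of its base; leave it alone
There are look-alikes about, which are no part of the job. Leave any green look-alike of the cover alone. What is meant by the platen is not pink, and is the larger of those in its own colour.

How it is judged:
By the outcome, as a careful person would: the job done as asked, in the order asked, and still so for the second after the job is handed in, with the robot touching nothing.
It also fails if it takes over 67 s, if anything falls off the work surface, if the arm or the gripper's body presses on something with over 40 N, if the wrist force passes 120 N, or if a joint passes its speed limit or range.

## Working session

There is one attempt and no reset: what is moved stays moved. The work goes in short steps, Python scripts to look and compute and a tool call to move; the robot and the scene stay as the last step left them, time stands still between calls to the robot, and variables do not carry over. Pictures are saved under pics/ and viewed, about 8 in all and at most 12, crops included, and the job is handed in when it is done.

Besides the shell and the picture viewer there is one more tool, called after ">>>" as name(argument=value, ...) on one line, values as JSON. arm_command: Moves the arm, as the interface text tells. Its arguments: {"type":"object","properties":{"motion":{"type":"array","items":{"type":"array","items":{"type":"number"}}},"gripper":{"type":"number"},"force":{"type":"number"}},"required":["motion"]}

```bash
mkdir -p pics; cat > h.py <<'E'
import numpy as np, cv2
from rig import monitor, cams, job
def shot(n):
    r=cams.read_camera(n); return r
def world(r,u,v,d=None,z=None):
    f=r["pixels"].shape[0]/2/np.tan(np.radians(r["vertical_fov"])/2)
    ray=np.array([(u-r["cx"])/f,(v-r["cy"])/f,1.0]); R=np.array(r["rotation"]); o=np.array(r["xyz"])
    if R.shape!=(3,3):
        from scipy.spatial.transform import Rotation as Ro
        R=Ro.from_quat(np.r_[R[1:],R[0]]).as_matrix()
    w=R@ray
    if z is not None: d=(z-o[2])/w[2]
    return o+w*d
def cloud(r):
    f=r["pixels"].shape[0]/2/np.tan(np.radians(r["vertical_fov"])/2)
    v,u=np.mgrid[:384,:512]; d=r["depth"]
    P=np.stack([(u-r["cx"])/f*d,(v-r["cy"])/f*d,d],-1); return P@np.array(r["rotation"]).T+np.array(r["xyz"])
def save(r,name,crop=None,s=1):
    im=r["pixels"][:,:,::-1]
    if crop: im=im[crop[1]:crop[3],crop[0]:crop[2]]
    cv2.imwrite("pics/"+name,cv2.resize(im,None,fx=s,fy=s,interpolation=cv2.INTER_CUBIC))
E
python3 - <<'E'
from h import *
ims=[]
for n in ["top","scene"]:
    r=shot(n); save(r,n+"0.png",s=1.5)
    print(n,r["xyz"],np.array(r["rotation"]).round(3).tolist(),r["vertical_fov"],r["cx"],r["cy"])
    for k in ["shaker","rod_left","rod_right","rack","cover","tab_front_pad","tab_back_pad","platen","platen_grip","hole_a","hole_b","bottle","tipbox","pencase","tin"]:
        L=cams.mark_of(n,k); 
        for m in L[:3]:
            u,v=m["position"]; d=r["depth"][min(383,int(round(v))),min(511,int(round(u)))]
            print(k,round(m["confidence"],2),np.round([u,v],1),world(r,u,v,d).round(3))
s=monitor.read_state(); print(s["time_s"],s["tcp_pos"],s["eef_rot"],s["ft_force"])
E
```

```text
top [ 0.44527755 -0.05968937  1.74667777] [0.026, -0.701, 0.713, -0.024] 43.01399582006852 267.2547727938893 194.20331296960418
shaker 0.62 [326.8 196.5] [ 0.545 -0.25   0.161]
rod_left 0.96 [309.6 197. ] [ 0.55  -0.201  0.079]
rod_right 0.91 [359.6 176.7] [ 0.625 -0.39  -0.004]
rod_right 0.55 [192.8 193.8] [0.573 0.211 0.008]
rack 0.69 [333.1 189.8] [ 0.567 -0.27   0.164]
cover 0.63 [329.5 189.1] [ 0.569 -0.259  0.16 ]
cover 0.61 [403.5 206.5] [ 0.513 -0.529  0.051]
cover 0.59 [308.4 128.4] [ 0.793 -0.204  0.056]
tab_front_pad 0.57 [255.3 155.9] [ 0.696 -0.016  0.071]
tab_front_pad 0.39 [209.4 180.5] [0.617 0.148 0.031]
tab_back_pad 0.3 [307.5 199.1] [ 0.535 -0.182  0.216]
platen 0.88 [192.  191.1] [0.579 0.207 0.054]
platen 0.84 [129.  193.3] [0.578 0.439 0.011]
platen 0.73 [198.9 269.3] [0.308 0.184 0.057]
platen_grip 0.86 [128.8 192.1] [0.583 0.44  0.008]
platen_grip 0.64 [191.3 192.7] [0.573 0.208 0.058]
platen_grip 0.64 [199.4 271.7] [0.299 0.184 0.049]
hole_a 0.94 [212.  180.3] [ 0.622  0.144 -0.009]
hole_a 0.89 [173.7 202.8] [0.542 0.279 0.01 ]
hole_a 0.8 [118.2 178.8] [0.63 
[... 1426 characters left out ...]
ten_grip 0.69 [231.1 148.9] [0.298 0.193 0.049]
hole_a 0.95 [346.  148.7] [0.634 0.478 0.011]
hole_a 0.83 [300.5 198.5] [0.623 0.132 0.028]
hole_a 0.83 [230.  173.7] [0.353 0.107 0.02 ]
hole_b 0.95 [346.  148.7] [0.634 0.478 0.011]
hole_b 0.83 [300.5 198.5] [0.623 0.132 0.028]
hole_b 0.83 [230.  173.7] [0.353 0.107 0.02 ]
bottle 0.68 [219.9 198.7] [ 0.413 -0.034  0.048]
bottle 0.36 [298.8 199. ] [0.618 0.131 0.024]
pencase 0.88 [128.9 284.3] [ 0.387 -0.43   0.031]
tin 0.68 [269.7 132.7] [0.35  0.381 0.026]
tin 0.31 [300.5 183.6] [0.597 0.176 0.048]
1.6 [ 0.15101809 -0.55487669  0.23135251] [ 8.57299872e-05  9.91184456e-01  1.32489115e-01 -1.25205524e-05] [ 0.45970743  1.09897288 -0.55415289]
```

View pics/top0.png

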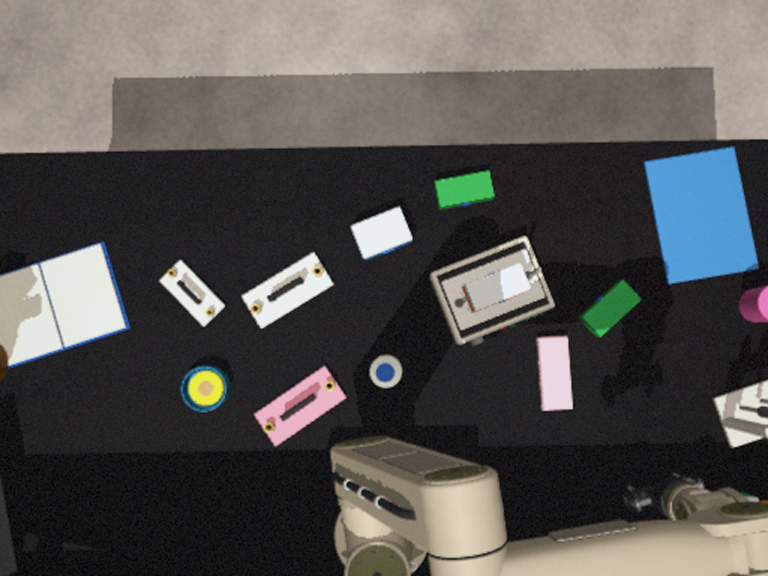

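View pics/scene0.png

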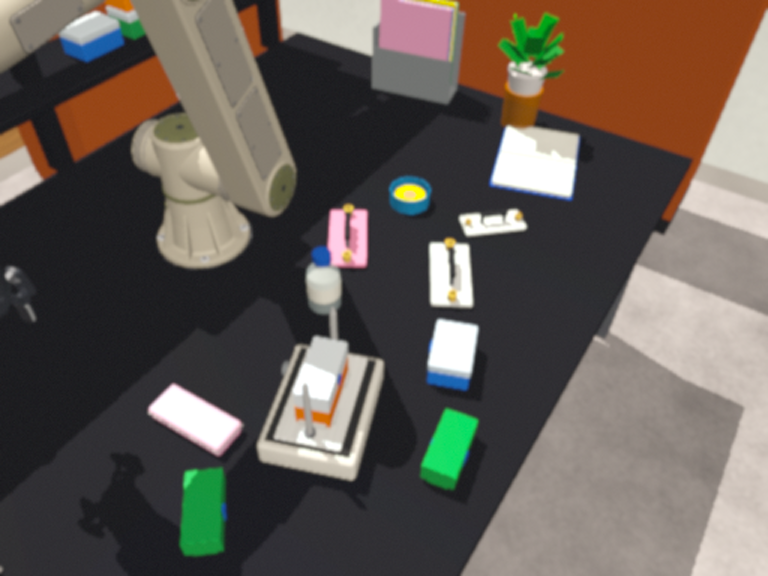

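The larger white platen is at about (192,193) in the native top picture. The shaker, with the white cover on its orange rack, is at about (328,193). Its rods are near (309,197) and (359,177). Next I'll fit the poses from the depth data.

```bash
cat > fit.py <<'E'
from h import *
def rect(P,lo,hi,c,rad):
    m=(P[...,2]>lo)&(P[...,2]<hi)&(np.hypot(P[...,0]-c[0],P[...,1]-c[1])<rad)
    Q=P[m]
    if len(Q)<5: return len(Q)
    (x,y),(w,h),a=cv2.minAreaRect((Q[:,:2]*1000).astype(np.float32))
    ax=a if w>h else a+90   # long-axis direction deg from +x
    return len(Q),np.round([x,y,w,h,ax],1),np.round(np.median(Q,0)*1000,1)
E
python3 - <<'E'
from fit import *
for n in ["top","scene"]:
    r=shot(n); P=cloud(r)
    print(n,"cover top",rect(P,.150,.172,(.575,-.275),.085))
    print(" housing",rect(P,.045,.085,(.575,-.275),.17))
    print(" rim rack",rect(P,.112,.128,(.575,-.275),.085))
    Q=P[(P[...,2]>.172)&(np.hypot(P[...,0]-.575,P[...,1]+.275)<.15)]
    print(" rods",(Q[np.argsort(Q[:,1])]*1000).round(0).tolist()[:40])
    print(" plate",rect(P,.008,.022,(.580,.208),.13))
    print(" bushes",rect(P,.027,.040,(.580,.208),.13))
    print(" handle",rect(P,.050,.068,(.580,.208),.08))
    for k in ["rod_left","rod_right","hole_a"]:
        for m in cams.mark_of(n,k):
            if m["confidence"]>.5:
                print(k,m["confidence"],np.round(m["position"],1),world(r,*m["position"],z=.225 if 'rod' in k else .034).round(4))
    for k in ["platen_grip"]:
        for m in cams.mark_of(n,k): print(k,m["confidence"],world(r,*m["position"],z=.048).round(4))
    for nm,c in [("bottle",(.392,-.014)),("tipbox",(.694,-.017)),("pencase",(.38,-.407)),("tin",(.358,.398)),("green1",(.513,-.529)),("green2",(.793,-.204))]:
        print(nm,rect(P,.012,.2,c,.1))
    save(r,n+"_sh.png",(280,140,380,240) if n=="top" else (150,180,280,330),6 if n=="top" else 4)
E
```

```text
Traceback (most recent call last):
  File "h.py", line 17, in cloud
    P=np.stack([(u-r["cx"])/f*d,(v-r["cy"])/f*d,d],-1); return P@np.array(r["rotation"]).T+np.array(r["xyz"])
                                                               ~^~~~~~~~~~~~~~~~~~~~~~~~~~
ValueError: matmul: Input operand 1 has a mismatch in its core dimension 0, with gufunc signature (n?,k),(k,m?)->(n?,m?) (size 4 is different from 3)
```

```bash
sed -i 's/return P@np.array(r\["rotation"\]).T/return P@Rotation.from_quat(np.r_[r["rotation"][1:],r["rotation"][0]]).as_matrix().T/; 1a from scipy.spatial.transform import Rotation' h.py
cat > m.py <<'E'
from fit import *
for n in ["top","scene"]:
    r=shot(n); P=cloud(r)
    print(n,"cover top",rect(P,.150,.172,(.575,-.275),.085))
    print(" housing",rect(P,.045,.085,(.575,-.275),.17))
    print(" rim rack",rect(P,.112,.128,(.575,-.275),.085))
    Q=P[(P[...,2]>.172)&(np.hypot(P[...,0]-.575,P[...,1]+.275)<.15)]
    print(" rods",(Q[np.argsort(Q[:,1])]*1000).round(0).tolist()[:40])
    print(" plate",rect(P,.008,.022,(.580,.208),.13))
    print(" bushes",rect(P,.027,.040,(.580,.208),.13))
    print(" handle",rect(P,.050,.068,(.580,.208),.08))
    for k in ["rod_left","rod_right","hole_a"]:
        for m in cams.mark_of(n,k):
            if m["confidence"]>.5:
                print(k,m["confidence"],np.round(m["position"],1),world(r,*m["position"],z=.225 if 'rod' in k else .034).round(4))
    for k in ["platen_grip"]:
        for m in cams.mark_of(n,k): print(k,m["confidence"],world(r,*m["position"],z=.048).round(4))
    for nm,c in [("bottle",(.392,-.014)),("tipbox",(.694,-.017)),("pencase",(.38,-.407)),("tin",(.358,.398)),("green1",(.513,-.529)),("green2",(.793,-.204))]:
        print(nm,rect(P,.012,.2,c,.1))
    save(r,n+"_sh.png",(280,140,380,240) if n=="top" else (150,180,280,330),6 if n=="top" else 4)
E
python3 m.py
```

```text
top cover top (760, array([ 566.3, -274.8,   62. ,  148.2,  110.4]), array([ 563. , -266.9,  160.7]))
 housing (2692, array([ 556.6, -269.5,  194. ,  244.6,  110.5]), array([ 550.8, -258. ,   69.7]))
 rim rack (24, array([ 551.7, -276.7,   58.1,  154.6,   99.7]), array([ 539.8, -227.7,  118.5]))
 rods [[589.0, -349.0, 216.0], [591.0, -348.0, 224.0], [599.0, -346.0, 214.0], [594.0, -346.0, 231.0], [587.0, -346.0, 198.0], [589.0, -345.0, 219.0], [591.0, -345.0, 223.0], [588.0, -344.0, 192.0], [589.0, -343.0, 211.0], [594.0, -343.0, 229.0], [589.0, -343.0, 178.0], [592.0, -343.0, 215.0], [595.0, -342.0, 218.0], [590.0, -341.0, 206.0], [596.0, -341.0, 207.0], [595.0, -341.0, 189.0], [593.0, -340.0, 212.0], [591.0, -340.0, 194.0], [546.0, -272.0, 173.0], [538.0, -191.0, 210.0], [529.0, -190.0, 211.0], [531.0, -190.0, 219.0], [534.0, -189.0, 224.0], [528.0, -187.0, 172.0], [529.0, -187.0, 216.0], [538.0, -187.0, 219.0], [535.0, -187.0, 221.0], [531.0, -187.0, 220.0], [529.0, -184.0, 206.0], [538.0, -184.0, 212.0], [532.0, -184.0, 213.0], [535.0, -184.0, 219.0], [530.0, -183.0, 186.0], [536
[... 3269 characters left out ...]
8.9 138.8] [0.2467 0.2525 0.034 ]
platen_grip 0.85 [0.3095 0.1933 0.048 ]
platen_grip 0.8 [0.5924 0.2184 0.048 ]
platen_grip 0.65 [0.587  0.4285 0.048 ]
bottle (760, array([389. , -24. ,  71. ,  59.7,  47.6]), array([397. , -34.6,  93.7]))
tipbox (1140, array([701.5, -13. ,  87.7, 129. , 110.9]), array([709.4, -32.9,  60.7]))
pencase (1369, array([ 370.3, -412.6,  171.4,   72.9,    2.9]), array([ 376.8, -415.6,   29.1]))
tin (490, array([347.1, 407.4, 102.9, 112.7, 131.1]), array([349.6, 409.1,  26.3]))
green1 (1523, array([ 518.4, -540.5,   66. ,  135.3,  130.5]), array([ 527.4, -549.5,   50.7]))
green2 (1183, array([ 804.7, -209.4,   69. ,  134.4,  100.7]), array([ 808. , -221. ,   50.8]))
```

>>> arm_command(motion=[[0,0,-3,0,0,-0.185],[0,0,-3,0,0,-0.185],[0,0,-3,0,0,-0.185],[0,0,-3,0,0,-0.185],[0,0,-3,0,0,-0.185],[0,0,-3,0,0,-0.185],[0,0,-3,0,0,-0.185],[0,0,-3,0,0,-0.185],[0,0,-3,0,0,-0.185],[0,0,0,0,0,0]], gripper=85)

```text
time_s: 3.4
tcp_pos: [0.151, -0.555, 0.2586]
eef_rot: [0.0, 0.57, 0.822, -0.0]
ft_force: [0.2, -0.1, -0.2]
grip_width: 0.0853
```

```bash
cat >> h.py <<'E'
def togo(x,y,z,yawx):
    "shift in tool axes (mm) and turn about tool z (rad) to a tool-down target (m, deg)"
    s=monitor.read_state(); q=np.array(s["eef_rot"]); R=Rotation.from_quat(np.r_[q[1:],q[0]])
    d=R.inv().apply(np.array([x,y,z])-s["tcp_pos"])*1000
    a=np.radians(yawx); T=Rotation.from_matrix(np.array([[np.cos(a),np.sin(a),0],[np.sin(a),-np.cos(a),0],[0,0,-1]]).astype(float))
    rv=(R.inv()*T).as_rotvec()
    print("t",round(s["time_s"],2),"tcp",np.round(s["tcp_pos"],4),"shift",d.round(1),"turn",rv.round(4),"F",np.round(s["ft_force"],1),"w",round(s["grip_width"],4))
E
cat > m2.py <<'E'
from fit import *
from scipy.optimize import least_squares
a=np.radians(20.5); ex=np.array([np.cos(a),np.sin(a)]); ey=np.array([-ex[1],ex[0]]); c=np.array([.564,-.267])
for n in ["top","scene"]:
    r=shot(n);P=cloud(r).reshape(-1,3); L=np.c_[(P[:,:2]-c)@ex,(P[:,:2]-c)@ey]*1000; z=P[:,2]*1000
    m=(z>154)&(z<167)&(abs(L[:,1])<74)&(abs(L[:,0])<45); Q=L[m].astype(np.float32)
    print(n,"cover",m.sum(),cv2.minAreaRect(Q),"z",np.median(z[m]))
    for s in (1,-1):
        m=(z>175)&(z<212)&(np.hypot(L[:,0],L[:,1]-85*s)<16); Q=L[m]
        f=least_squares(lambda p:np.hypot(Q[:,0]-p[0],Q[:,1]-p[1])-6,Q.mean(0),loss="soft_l1")
        t=(z>214)&(np.hypot(L[:,0],L[:,1]-85*s)<16)
        print("rod",s,m.sum(),Q.mean(0).round(1),"circle",f.x.round(1),"tip",t.sum(),L[t].mean(0).round(1))
    m=(z>66)&(z<84)&(abs(L[:,0])<70)&(abs(L[:,1])<130); 
    h=(z>50)&(z<84)&(abs(L[:,0])<110)&(abs(L[:,1])<140); print("housing",cv2.minAreaRect(L[h].astype(np.float32)))
E
python3 m2.py; python3 -c "
from h import *
togo(.564,-.267,.258,110.5)"
```

```text
top cover 700 ((-0.8533916473388672, 0.45166015625), (61.85138702392578, 130.61936950683594), 0.14371393620967865) z 160.60204520120925
rod 1 7 [-1.2 89. ] circle [-0.5 85. ] tip 8 [-1.1 86.2]
rod -1 10 [ -0.7 -81.3] circle [ -0.4 -84.7] tip 7 [ -1.4 -82.8]
housing ((-5.356719970703125, 0.15810394287109375), (189.0207061767578, 244.9335479736328), 0.17842479050159454)
scene cover 913 ((0.8806304931640625, 0.8637847900390625), (133.10128784179688, 62.88959503173828), 89.73064422607422) z 160.3920597723659
rod 1 36 [ 1.4 81.5] circle [ 0.8 86.4] tip 13 [ 1.9 83.6]
rod -1 45 [  2.3 -88.2] circle [  0.5 -84. ] tip 15 [  2.1 -86.7]
housing ((-2.1304855346679688, -0.33638763427734375), (186.26296997070312, 247.18264770507812), 0.19745972752571106)
t 3.5 tcp [ 0.1511 -0.5549  0.2582] shift [1.255e+02 4.875e+02 2.000e-01] turn [-0.      0.0001 -0.0011] F [ 0.3 -0.6  0.4] w 0.0847
```

>>> arm_command(motion=[[5,20,0,0,0,0],[10,38,0,0,0,0],[12,47,0,0,0,0],[12,47,0,0,0,0],[12,47,0,0,0,0],[12,47,0,0,0,0],[12,47,0,0,0,0],[12,47,0,0,0,0],[12,47,0,0,0,0],[12,45,0,0,0,0],[10,36,0,0,0,0],[5,19.5,0,0,0,0],[0,0,0,0,0,0],[0,0,0,0,0,0]])

```text
time_s: 5.25
tcp_pos: [0.5622, -0.2655, 0.2583]
eef_rot: [-0.0, 0.569, 0.822, -0.0]
ft_force: [-0.3, -0.7, 0.5]
grip_width: 0.0853
```

```bash
python3 -c "
from h import *
togo(.5638,-.2664,.121,110.5)
r=shot('scene');save(r,'s1.png',(140,130,340,330),3)"
```

```text
t 5.25 tcp [ 0.5622 -0.2655  0.2583] shift [ -1.4   1.3 137.3] turn [-0.0007 -0.      0.0013] F [-0.3 -0.7  0.5] w 0.0853
```

View pics/s1.png

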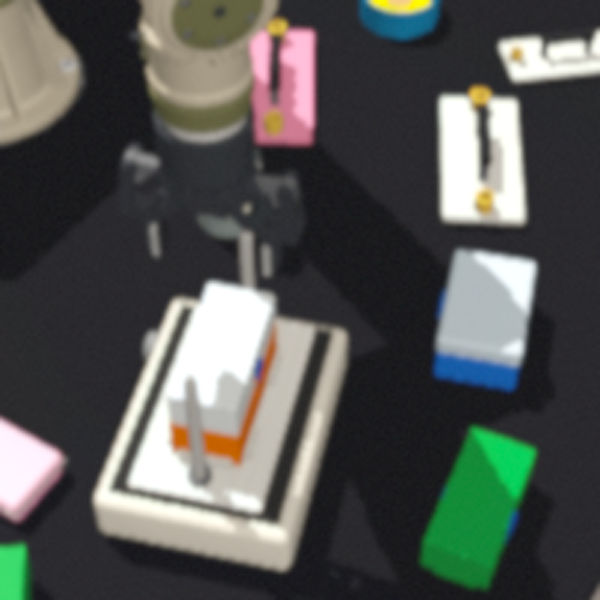

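The gripper straddles the cover, with its fingers at about (155,240) and (265,260) in the crop, clear of the rods. I'll lower it now.

>>> arm_command(motion=[[-0.7,0.6,10,0,0,0],[-0.7,0.6,20,0,0,0],[0,0,25,0,0,0],[0,0,25,0,0,0],[0,0,23,0,0,0],[0,0,16,0,0,0],[0,0,10,0,0,0],[0,0,6,0,0,0],[0,0,2,0,0,0],[0,0,0,0,0,0],[0,0,0,0,0,0]])

```text
time_s: 6.68
tcp_pos: [0.5649, -0.2663, 0.1219]
eef_rot: [0.001, 0.569, 0.822, -0.0]
ft_force: [-0.4, 0.8, -0.2]
grip_width: 0.0851
```

>>> arm_command(motion=[[0,0,0,0,0,0],[0,0,0,0,0,0],[0,0,0,0,0,0],[0,0,0,0,0,0],[0,0,0,0,0,0],[0,0,0,0,0,0],[0,0,0,0,0,0],[0,0,0,0,0,0]], gripper=55, force=40)

```text
time_s: 7.68
tcp_pos: [0.5647, -0.2662, 0.1218]
eef_rot: [0.0, 0.569, 0.822, -0.0]
ft_force: [-0.7, 0.5, 5.6]
grip_width: 0.0616
```

```bash
python3 -c "
from h import *
togo(.5638,-.2664,.121,110.5)"
```

```text
t 7.67 tcp [ 0.5647 -0.2662  0.1218] shift [ 0.1 -0.9  0.8] turn [0.0002 0.0007 0.0022] F [-0.7  0.5  5.6] w 0.0616
```

>>> arm_command(motion=[[0,0,-2,0,0,0],[0,0,-4,0,0,0],[0,0,-5,0,0,0],[0,0,-5,0,0,0],[0,0,-4,0,0,0],[0,0,0,0,0,0],[0,0,0,0,0,0]])

```text
time_s: 8.55
tcp_pos: [0.5644, -0.2661, 0.1412]
eef_rot: [-0.0, 0.569, 0.822, -0.0]
ft_force: [-0.1, 0.8, -1.5]
grip_width: 0.0616
```

```bash
python3 -c "
from h import *
togo(.5638,-.2664,.121,110.5)
r=shot('scene');save(r,'s2.png',(160,200,270,310),5)"
```

```text
t 8.55 tcp [ 0.5644 -0.2661  0.1412] shift [-0.1 -0.7 20.2] turn [-0.0001 -0.      0.0022] F [-0.1  0.8 -1.5] w 0.0616
```

View pics/s2.png

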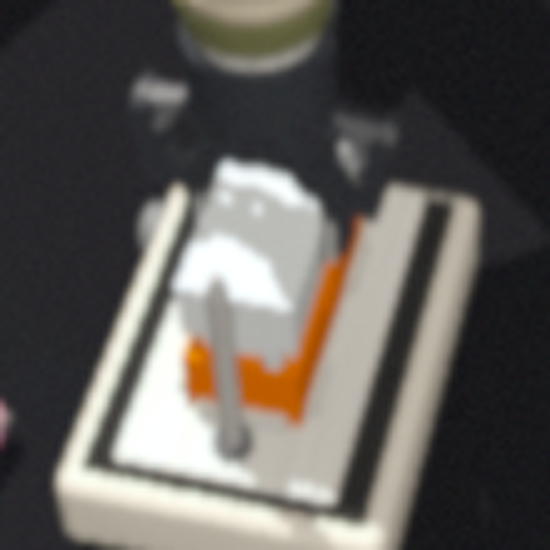

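The rack stays seated on the deck while the cover, at about (250,250) in the crop, rises alone. The force reads about 1.5 N, close to the cover's weight. I'll lift it clear.

>>> arm_command(motion=[[0,0,-8,0,0,0],[0,0,-16,0,0,0],[0,0,-22,0,0,0],[0,0,-24,0,0,0],[0,0,-24,0,0,0],[0,0,-20,0,0,0],[0,0,-12,0,0,0],[0,0,-4,0,0,0],[0,0,0,0,0,0]])

```text
time_s: 9.72
tcp_pos: [0.5645, -0.266, 0.2712]
eef_rot: [-0.0, 0.569, 0.822, -0.0]
ft_force: [0.6, 0.2, -0.9]
grip_width: 0.0619
```

```bash
python3 -c "
from h import *
togo(.418,.263,.271,120.75)"
```

```text
t 9.72 tcp [ 0.5645 -0.266   0.2712] shift [5.467e+02 4.930e+01 2.000e-01] turn [-1.000e-04 -1.000e-04 -1.767e-01] F [ 0.6  0.2 -0.9] w 0.0619
```

>>> arm_command(motion=[[15,1.4,0,0,0,0],[30,2.7,0,0,0,0],[40,3.6,0,0,0,0],[40,3.6,0,0,0,0],[40,3.6,0,0,0,0],[40,3.6,0,0,0,0],[40,3.6,0,0,0,0],[40,3.6,0,0,0,0],[40,3.6,0,0,0,0],[40,3.6,0,0,0,0],[40,3.6,0,0,0,0],[40,3.6,0,0,0,0],[40,3.6,0,0,0,0],[35,3.2,0,0,0,0],[18,1.6,0,0,0,0],[9,0.8,0,0,0,-0.04],[0,0,0,0,0,-0.07],[0,0,0,0,0,-0.065],[0,0,0,0,0,0],[0,0,0,0,0,0]])

```text
time_s: 12.22
tcp_pos: [0.4181, 0.2628, 0.2712]
eef_rot: [0.0, 0.496, 0.869, -0.0]
ft_force: [1.0, 0.2, -1.5]
grip_width: 0.0618
```

```bash
python3 -c "
from fit import *
togo(.418,.263,.012,120.75)
for n in ['top','scene']:
    r=shot(n);P=cloud(r)
    Q=P[(np.hypot(P[...,0]-.418,P[...,1]-.263)<.085)&(P[...,2]<.13)&(P[...,2]>.008)]; print(n,len(Q),(Q*1000).round(0)[:10].tolist())
    Q=P[(np.hypot(P[...,0]-.418,P[...,1]-.263)<.085)&(P[...,2]<.33)&(P[...,2]>.2)]; print(Q[:,2].min() if len(Q) else 0)
save(r,'s3.png',(160,40,360,240),3)"
```

```text
t 12.22 tcp [0.4181 0.2628 0.2712] shift [3.000e-01 1.000e-01 2.592e+02] turn [-0.0002  0.0002 -0.0031] F [ 1.   0.2 -1.5] w 0.0618
top 67 [[501.0, 278.0, 14.0], [501.0, 274.0, 15.0], [501.0, 271.0, 13.0], [501.0, 267.0, 15.0], [501.0, 263.0, 14.0], [501.0, 261.0, 8.0], [501.0, 257.0, 10.0], [501.0, 254.0, 9.0], [501.0, 250.0, 11.0], [498.0, 282.0, 26.0]]
0.2630335319330943
scene 14 [[487.0, 281.0, 10.0], [493.0, 276.0, 16.0], [494.0, 283.0, 12.0], [499.0, 281.0, 15.0], [492.0, 271.0, 15.0], [496.0, 271.0, 17.0], [499.0, 274.0, 16.0], [501.0, 279.0, 13.0], [494.0, 269.0, 13.0], [498.0, 268.0, 15.0]]
0.25814125609340166
```

View pics/s3.png

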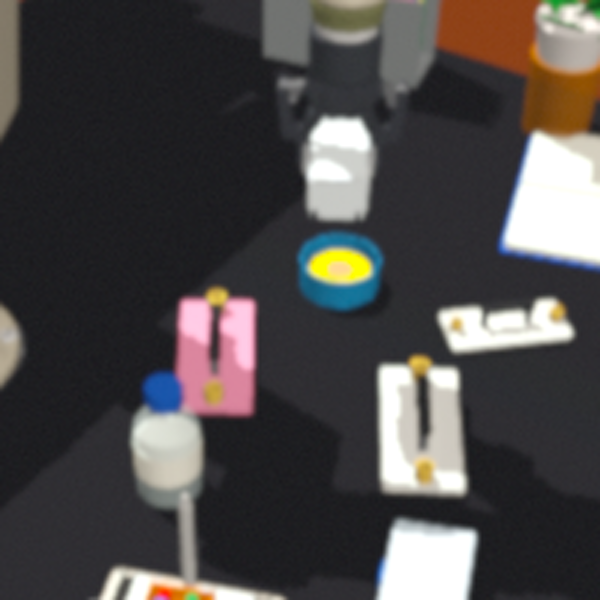

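The held cover is at about (338,165) in the crop, level. The bench spot between the pink and white platens and the tin is free, so I'll lower the cover there.

>>> arm_command(motion=[[0,0,10,0,0,0],[0,0,20,0,0,0],[0,0,30,0,0,0],[0,0,35,0,0,0],[0,0,35,0,0,0],[0,0,35,0,0,0],[0,0,30,0,0,0],[0,0,25,0,0,0],[0,0,15,0,0,0],[0,0,9,0,0,0],[0,0,5,0,0,0],[0,0,3,0,0,0],[0,0,2,0,0,0],[0,0,2,0,0,0],[0,0,1,0,0,0],[0,0,0,0,0,0],[0,0,0,0,0,0]])

```text
time_s: 14.45
tcp_pos: [0.418, 0.2632, 0.0143]
eef_rot: [0.0, 0.495, 0.869, -0.0]
ft_force: [-0.4, -0.2, -0.6]
grip_width: 0.0612
```

```bash
python3 -c "
from fit import *
togo(.418,.263,.0128,120.75)
P=cloud(shot('scene'));print(rect(P,.04,.062,(.418,.263),.1))"
```

```text
t 14.45 tcp [0.418  0.2632 0.0143] shift [-0.2 -0.1  1.5] turn [ 0.0001  0.0001 -0.0017] F [-0.4 -0.2 -0.6] w 0.0612
(358, array([428.5, 250.7,  86.6, 110.4, 133. ]), array([430.7, 240.7,  52.7]))
```

>>> arm_command(motion=[[0,0,0.6,0,0,0],[0,0,0.6,0,0,0],[0,0,0,0,0,0],[0,0,0,0,0,0]])

```text
time_s: 15.0
tcp_pos: [0.4179, 0.2632, 0.013]
eef_rot: [0.0, 0.495, 0.869, -0.0]
ft_force: [-0.9, -0.0, -0.5]
grip_width: 0.0618
```

>>> arm_command(motion=[[0,0,0,0,0,0],[0,0,0,0,0,0],[0,0,0,0,0,0],[0,0,0,0,0,0],[0,0,0,0,0,0],[0,0,0,0,0,0]], gripper=85)

```text
time_s: 15.75
tcp_pos: [0.418, 0.2632, 0.013]
eef_rot: [0.0, 0.495, 0.869, -0.0]
ft_force: [-0.1, -0.0, -0.5]
grip_width: 0.0849
```

>>> arm_command(motion=[[0,0,-6,0,0,0],[0,0,-14,0,0,0],[0,0,-25,0,0,0],[0,0,-30,0,0,0],[0,0,-30,0,0,0],[0,0,-20,0,0,0],[0,0,-8,0,0,0],[0,0,0,0,0,0]])

```text
time_s: 16.75
tcp_pos: [0.4183, 0.2634, 0.1467]
eef_rot: [0.0, 0.495, 0.869, 0.001]
ft_force: [-0.2, 0.4, -0.2]
grip_width: 0.0849
```

```bash
python3 - <<'E'
from fit import *
for n in ['top','scene']:
    r=shot(n);P=cloud(r); 
    print(n,"cover",rect(P,.04,.058,(.418,.263),.08)," handle",rect(P,.050,.066,(.575,.214),.07)," plate",rect(P,.008,.020,(.575,.214),.13),"bush",rect(P,.025,.040,(.575,.214),.11))
togo(.5754,.2142,.145,120.75)
E
```

```text
top cover (368, array([417.4, 262.3,  63.4, 130.3, 120.8]), array([429.9, 238.9,  51.2]))  handle (115, array([574. , 214. ,  16.3,  93.4, 119.9]), array([572.7, 214.2,  56.3]))  plate (1086, array([572.1, 213.8, 252.5, 238.7,  24.2]), array([574.4, 212.3,  13.5])) bush (55, array([575.2, 217. , 120.7, 176.5, 144.8]), array([577.3, 220. ,  32.1]))
scene cover (422, array([417.7, 263.3,  59.5, 140.8, 121.1]), array([422.7, 255.5,  51.7]))  handle (87, array([577.7, 213.1,  14.1,  93. , 118.5]), array([579.5, 209.1,  55. ]))  plate (873, array([545.7, 197. , 161.6, 205.4, 120.7]), array([580. , 205.1,  13.8])) bush (85, array([570.8, 217.1, 108.2, 182.2, 150.2]), array([594.5, 179.2,  31.7]))
t 16.85 tcp [0.4175 0.263  0.1454] shift [-122.5  111.     0.3] turn [-0.0011 -0.0001 -0.0017] F [ 0.2 -0.  -0.3] w 0.0849
```

>>> arm_command(motion=[[-8,7,0,0,0,0],[-20,18,0,0,0,0],[-30,27,0,0,0,0],[-30,27,0,0,0,0],[-22,20,0,0,0,0],[-9,9,0,0,0,0],[-3.5,3,0,0,0,0],[0,0,0,0,0,0],[0,0,0,0,0,0]])

```text
time_s: 17.98
tcp_pos: [0.575, 0.2149, 0.1462]
eef_rot: [-0.0, 0.495, 0.869, -0.0]
ft_force: [0.1, 0.4, 0.0]
grip_width: 0.0847
```

```bash
python3 -c "
from h import *
togo(.5757,.214,.030,120.6)"
```

```text
t 17.98 tcp [0.575  0.2149 0.1462] shift [ -1.1   0.2 116.2] turn [-0.0004 -0.0001  0.0019] F [0.1 0.4 0. ] w 0.0847
```

>>> arm_command(motion=[[-0.5,0,10,0,0,0],[-0.5,0,20,0,0,0],[0,0,25,0,0,0],[0,0,25,0,0,0],[0,0,19,0,0,0],[0,0,11,0,0,0],[0,0,6,0,0,0],[0,0,0,0,0,0],[0,0,0,0,0,0]])

```text
time_s: 19.1
tcp_pos: [0.577, 0.2137, 0.0309]
eef_rot: [0.001, 0.495, 0.869, 0.0]
ft_force: [-0.1, -0.6, 0.2]
grip_width: 0.0848
```

>>> arm_command(motion=[[0,0,0,0,0,0],[0,0,0,0,0,0],[0,0,0,0,0,0],[0,0,0,0,0,0],[0,0,0,0,0,0],[0,0,0,0,0,0],[0,0,0,0,0,0],[0,0,0,0,0,0]], gripper=5, force=60)

```text
time_s: 20.1
tcp_pos: [0.5768, 0.2138, 0.0303]
eef_rot: [0.0, 0.495, 0.869, 0.0]
ft_force: [1.4, 1.2, 0.8]
grip_width: 0.0148
```

>>> arm_command(motion=[[0,0,-3,0,0,0],[0,0,-8,0,0,0],[0,0,-10,0,0,0],[0,0,-9,0,0,0],[0,0,0,0,0,0],[0,0,0,0,0,0]])

```text
time_s: 20.85
tcp_pos: [0.5764, 0.2135, 0.0601]
eef_rot: [0.0, 0.495, 0.869, -0.0]
ft_force: [-0.5, -0.9, -4.7]
grip_width: 0.015
```

```bash
python3 -c "
from h import *
s=monitor.read_state();print(s['moment'])
togo(.5638,-.2664,.30,110.5)"
```

```text
[-0.02477749  0.06506065  0.04575793]
t 20.85 tcp [0.5764 0.2135 0.0601] shift [-406.5 -255.5 -239.9] turn [-0.000e+00  1.000e-04  1.772e-01] F [-0.5 -0.9 -4.7] w 0.015
```

>>> arm_command(motion=[[0,0,-10,0,0,0],[0,0,-20,0,0,0],[0,0,-28,0,0,0],[0,0,-32,0,0,0],[0,0,-32,0,0,0],[0,0,-32,0,0,0],[0,0,-28,0,0,0],[0,0,-20,0,0,0],[0,0,-12,0,0,0],[0,0,-6,0,0,0],[0,0,0,0,0,0]])

```text
time_s: 22.22
tcp_pos: [0.5764, 0.2136, 0.2799]
eef_rot: [-0.0, 0.495, 0.869, -0.0]
ft_force: [1.3, 0.6, -4.3]
grip_width: 0.0146
```

>>> arm_command(motion=[[-8,-5,0,0,0,0],[-16,-10,0,0,0,0],[-24,-15,0,0,0,0],[-30,-19,0,0,0,0],[-30,-19,0,0,0,0],[-30,-19,0,0,0,0],[-30,-19,0,0,0,0],[-30,-19,0,0,0,0],[-30,-19,0,0,0,0],[-30,-19,0,0,0,0],[-30,-19,0,0,0,0],[-30,-19,0,0,0,0],[-30,-19,0,0,0,0],[-24,-15,0,0,0,0],[-18,-11,0,0,0,0],[-10,-6,0,0,0,0],[-6,-3.5,0,0,0,0.05],[0,0,0,0,0,0.07],[0,0,0,0,0,0.057],[0,0,0,0,0,0]])

```text
time_s: 24.72
tcp_pos: [0.5636, -0.2655, 0.2801]
eef_rot: [-0.0, 0.569, 0.822, 0.0]
ft_force: [0.0, -0.6, -3.8]
grip_width: 0.0148
```

```bash
cat > m3.py <<'E'
from fit import *
from scipy.optimize import least_squares
togo(.5638,-.2664,.280,110.5)
s=monitor.read_state(); zo=s["tcp_pos"][2]-.0303
a=np.radians(20.5); ex=np.array([np.cos(a),np.sin(a)]); ey=np.array([-ex[1],ex[0]]); c=np.array([.5638,-.2664])
for n in ["top","scene"]:
    r=shot(n);P=cloud(r).reshape(-1,3); L=np.c_[(P[:,:2]-c)@ex,(P[:,:2]-c)@ey]*1000; z=(P[:,2]-zo)*1000
    print(n,"zo",zo)
    m=(z>9)&(z<19)&(abs(L[:,0])<60)&(abs(L[:,1])<120); print("plate",m.sum(),cv2.minAreaRect(L[m].astype(np.float32)),"z",np.median(z[m]))
    if m.sum()>20:
        A=np.c_[L[m],np.ones(m.sum())]; print("tilt",np.linalg.lstsq(A,z[m],rcond=None)[0])
    for s in (1,-1):
        m=(z>28)&(z<38)&(np.hypot(L[:,0],L[:,1]-85*s)<20); Q=L[m]; print("bush",s,m.sum(),Q.mean(0) if len(Q) else 0)
        zz=P[:,2]; m=(zz>.15)&(zz<.205)&(np.hypot(L[:,0],L[:,1]-85*s)<16); Q=L[m]
        if len(Q)>4:
            f=least_squares(lambda p:np.hypot(Q[:,0]-p[0],Q[:,1]-p[1])-6,Q.mean(0),loss="soft_l1"); print("rod",s,len(Q),f.x)
save(r,'s4.png',(140,130,340,330),3)
E
python3 m3.py
```

```text
t 24.73 tcp [ 0.5636 -0.2655  0.2801] shift [-0.9 -0.1  0.1] turn [-0.0001 -0.0003  0.0016] F [ 0.  -0.6 -3.8] w 0.0148
top zo 0.2497660610651551
plate 460 ((1.6754074096679688, 52.960784912109375), (84.8157958984375, 100.24042510986328), 0.6137711405754089) z 14.176401865455768
tilt [-9.41251025e-04  1.50359572e-03  1.39350057e+01]
bush 1 24 [-1.63872996 87.90982638]
bush -1 0 0
scene zo 0.2497660610651551
plate 1435 ((0.4229698181152344, 2.065887451171875), (92.15145874023438, 204.59010314941406), 0.07897666841745377) z 13.57863560441075
tilt [-7.67934635e-04  1.37706632e-03  1.36282830e+01]
bush 1 6 [ 9.78955629 83.73327232]
bush -1 59 [  1.32792736 -82.73946441]
rod -1 64 [  0.61408873 -84.5743079 ]
```

View pics/s4.png

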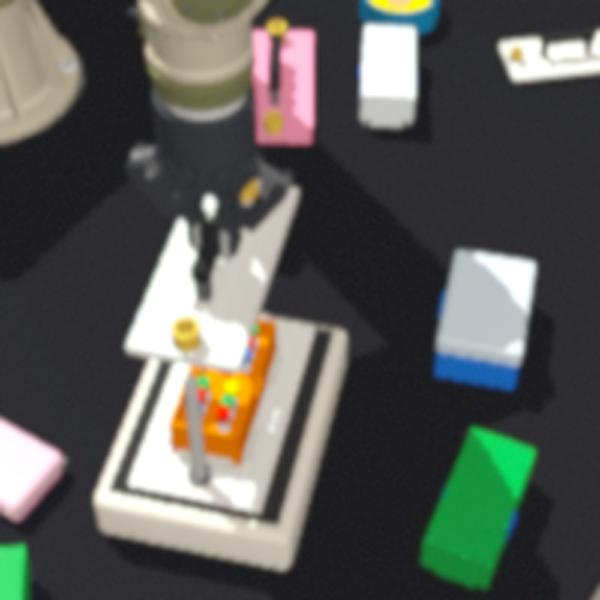

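The platen hangs level above the rods, with its near bush at about (187,333) in the crop. The rack and all its tubes are still in place. The measurements put the platen about 1.6 mm off along the rod line, so I'll correct that and start down.

>>> arm_command(motion=[[-0.8,0,4,0,0,0],[-0.8,0,8,0,0,0],[0,0,10,0,0,0],[0,0,8,0,0,0],[0,0,5,0,0,0],[0,0,4,0,0,0],[0,0,3,0,0,0],[0,0,2,0,0,0],[0,0,0,0,0,0],[0,0,0,0,0,0]])

```text
time_s: 26.08
tcp_pos: [0.5642, -0.2675, 0.2363]
eef_rot: [0.0, 0.57, 0.822, -0.0]
ft_force: [-0.3, 0.3, -4.5]
grip_width: 0.0147
```

```bash
python3 m3.py; python3 -c "
from h import *
print(monitor.read_state()['moment'])"
```

```text
t 26.07 tcp [ 0.5642 -0.2675  0.2363] shift [  1.2  -0.  -43.7] turn [0.0002 0.0004 0.0002] F [-0.3  0.3 -4.5] w 0.0147
top zo 0.20602522811218266
plate 426 ((2.7101097106933594, 51.49846649169922), (98.59806823730469, 82.45430755615234), 89.88847351074219) z 14.090859684006308
tilt [ 1.21210115e-03 -1.74716298e-03  1.42186089e+01]
bush 1 28 [-0.45249859 85.17826815]
bush -1 0 0
scene zo 0.20602522811218266
plate 1372 ((0.4021568298339844, -0.0432281494140625), (201.4503173828125, 90.78895568847656), 89.78334045410156) z 13.642764689376751
tilt [3.19611993e-04 1.03540692e-04 1.35866601e+01]
bush 1 1 [12.05013201 82.31186764]
bush -1 54 [  1.12550655 -84.8181301 ]
rod -1 56 [  0.81777077 -84.87454753]
[-0.00055109 -0.00244658 -0.06630187]
```

View pics/s4.png

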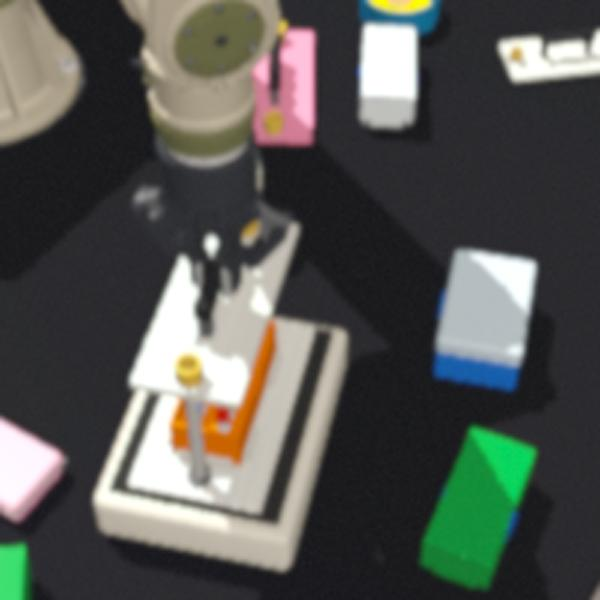

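The rods are already about 13 mm into the holes (near bush at (187,370) in the crop) with no side force. I'll keep lowering gently.

>>> arm_command(motion=[[0,0,2,0,0,0],[0,0,3,0,0,0],[0,0,4,0,0,0],[0,0,4,0,0,0],[0,0,4,0,0,0],[0,0,3,0,0,0],[0,0,0,0,0,0]])

```text
time_s: 27.05
tcp_pos: [0.564, -0.2674, 0.2157]
eef_rot: [-0.0, 0.57, 0.822, -0.0]
ft_force: [-0.2, -0.2, -5.0]
grip_width: 0.0148
```

```bash
python3 -c "
from h import *
togo(.5642,-.2675,.1593,110.5);print(monitor.read_state()['moment'])"
```

```text
t 27.05 tcp [ 0.564  -0.2674  0.2157] shift [-0.2  0.2 56.4] turn [-0.0004 -0.0004  0.0002] F [-0.2 -0.2 -5. ] w 0.0148
[-0.00753634 -0.05021133 -0.02090285]
```

>>> arm_command(motion=[[0,0,3,0,0,0],[0,0,5,0,0,0],[0,0,6,0,0,0],[0,0,6,0,0,0],[0,0,6,0,0,0],[0,0,6,0,0,0],[0,0,6,0,0,0],[0,0,5,0,0,0],[0,0,4,0,0,0],[0,0,3,0,0,0],[0,0,2,0,0,0],[0,0,0,0,0,0],[0,0,0,0,0,0]])

```text
time_s: 28.68
tcp_pos: [0.5643, -0.2675, 0.1643]
eef_rot: [0.0, 0.57, 0.822, -0.0]
ft_force: [-0.4, 0.2, -4.3]
grip_width: 0.0148
```

```bash
python3 -c "
from h import *
togo(.5642,-.2675,.1593,110.5);print(monitor.read_state()['moment'])"
```

```text
t 28.68 tcp [ 0.5643 -0.2675  0.1643] shift [ 0.1 -0.1  5. ] turn [0.0002 0.0004 0.0002] F [-0.4  0.2 -4.3] w 0.0148
[-0.01218057  0.01899691  0.0321501 ]
```

>>> arm_command(motion=[[0,0,1,0,0,0],[0,0,1,0,0,0],[0,0,1,0,0,0],[0,0,1,0,0,0],[0,0,0.6,0,0,0],[0,0,0,0,0,0],[0,0,0,0,0,0]])

```text
time_s: 29.55
tcp_pos: [0.5642, -0.2675, 0.1595]
eef_rot: [0.0, 0.57, 0.822, -0.0]
ft_force: [0.5, 0.9, -4.8]
grip_width: 0.0149
```

Still carrying the full weight, so I'll go down in small steps until it is borne by the caps.

>>> arm_command(motion=[[0,0,0.4,0,0,0],[0,0,0.3,0,0,0],[0,0,0,0,0,0],[0,0,0,0,0,0]])

```text
time_s: 30.05
tcp_pos: [0.5643, -0.2675, 0.1592]
eef_rot: [0.0, 0.57, 0.822, -0.0]
ft_force: [-1.2, 1.2, -1.0]
grip_width: 0.0149
```

>>> arm_command(motion=[[0,0,0.3,0,0,0],[0,0,0,0,0,0],[0,0,0,0,0,0]])

```text
time_s: 30.42
tcp_pos: [0.5644, -0.2675, 0.1592]
eef_rot: [0.0, 0.57, 0.822, 0.0]
ft_force: [-1.8, 1.6, 4.5]
grip_width: 0.0146
```

```bash
python3 m3.py; python3 -c "
from h import *
togo(.5642,-.2675,.1593,110.5);print(monitor.read_state()['moment'])"
```

```text
t 30.43 tcp [ 0.5644 -0.2675  0.1592] shift [ 1.200e+00 -1.000e-01 -1.208e+02] turn [0.0006 0.0008 0.0003] F [-1.8  1.6  4.5] w 0.0146
top zo 0.12889113457883078
plate 366 ((2.3293685913085938, 51.846431732177734), (97.8199462890625, 83.01702117919922), 89.85565948486328) z 13.893154862359925
tilt [2.66664071e-03 5.18639399e-03 1.36164525e+01]
bush 1 21 [-2.92331377 87.81004349]
rod 1 28 [-1.86303338 88.14743798]
bush -1 0 0
scene zo 0.12889113457883078
plate 1189 ((0.3148460388183594, -0.49390411376953125), (200.26524353027344, 91.14637756347656), 89.7818832397461) z 13.519322645873244
tilt [-2.87748310e-03  7.67962696e-04  1.35663082e+01]
bush 1 0 0
bush -1 43 [  1.39166628 -87.74112443]
rod -1 103 [  1.03567738 -85.36903045]
t 30.52 tcp [ 0.5644 -0.2675  0.1592] shift [ 0.  -0.2 -0.1] turn [0.0006 0.0007 0.0003] F [-2.5  2.2  5.2] w 0.0149
[ 0.34504714  0.51196795 -0.02043768]
```

>>> arm_command(motion=[[0,0,-0.3,0,0,0],[0,0,0,0,0,0],[0,0,0,0,0,0]])

```text
time_s: 30.9
tcp_pos: [0.5644, -0.2675, 0.1592]
eef_rot: [0.0, 0.57, 0.822, 0.0]
ft_force: [-1.6, 3.1, 5.9]
grip_width: 0.0148
```

>>> arm_command(motion=[[0,0,0,0,0,0],[0,0,0,0,0,0],[0,0,0,0,0,0],[0,0,0,0,0,0],[0,0,0,0,0,0],[0,0,0,0,0,0]], gripper=60)

```text
time_s: 31.65
tcp_pos: [0.5642, -0.2675, 0.1588]
eef_rot: [0.0, 0.57, 0.822, -0.0]
ft_force: [-0.1, 0.0, 0.3]
grip_width: 0.0602
```

>>> arm_command(motion=[[0,0,-4,0,0,0],[0,0,-10,0,0,0],[0,0,-20,0,0,0],[0,0,-30,0,0,0],[0,0,-30,0,0,0],[0,0,-25,0,0,0],[40,-20,-10,0,0,0],[50,-20,0,0,0,0],[50,-20,0,0,0,0],[40,-20,0,0,0,0],[20,0,0,0,0,0],[0,0,0,0,0,0],[0,0,0,0,0,0]])

```text
time_s: 33.28
tcp_pos: [0.4203, -0.1088, 0.2881]
eef_rot: [0.001, 0.57, 0.822, -0.0]
ft_force: [-0.9, -0.7, -0.2]
grip_width: 0.0601
```

```bash
python3 - <<'E'
from fit import *
a=np.radians(20.5); ex=np.array([np.cos(a),np.sin(a)]); ey=np.array([-ex[1],ex[0]]); c=np.array([.5638,-.2664])
for n in ["top","scene"]:
    r=shot(n);PP=cloud(r);P=PP.reshape(-1,3);L=np.c_[(P[:,:2]-c)@ex,(P[:,:2]-c)@ey]*1000; z=P[:,2]*1000
    m=(z>138)&(z<148)&(abs(L[:,0])<60)&(abs(L[:,1])<120)
    print(n,"plate",m.sum(),cv2.minAreaRect(L[m].astype(np.float32)),"z",np.median(z[m]),"tilt",np.linalg.lstsq(np.c_[L[m],np.ones(m.sum())],z[m],rcond=None)[0])
    print("cover",rect(PP,.04,.058,(.418,.263),.08))
    for nm,k in [("bottle",(.392,-.025)),("tipbox",(.701,-.013)),("pencase",(.37,-.412)),("tin",(.348,.407))]: print(nm,rect(PP,.012,.2,k,.1))
save(r,'s5.png',s=1.5)
s=monitor.read_state();print(s["time_s"],s["tcp_pos"],s["ft_force"],s["grip_width"])
E
```

```text
top plate 1154 ((-0.9248123168945312, 0.6912078857421875), (200.48629760742188, 89.81977844238281), 89.93092346191406) z 143.0267889786332 tilt [-1.77590577e-03  3.21173973e-04  1.43009256e+02]
cover (641, array([415.5, 261.6,  64.8, 130.8, 120.6]), array([416.9, 260.4,  51.2]))
bottle (329, array([413.5, -26.3,  61.9, 138.5, 157.3]), array([384.7, -16.2, 111.2]))
tipbox (894, array([715.6, -12.3, 140.8, 150.8, 177.6]), array([698.5, -14.6,  61.7]))
pencase (1005, array([ 369.5, -411.7,  134.5,  181.5,  156.7]), array([ 367. , -411. ,   29.7]))
tin (651, array([363.9, 390.5, 103.9, 149.7, 140. ]), array([348.3, 405.1,  25.2]))
scene plate 1616 ((0.697174072265625, 1.2436294555664062), (203.02684020996094, 91.32872772216797), 89.69731903076172) z 142.4205184455996 tilt [-1.15960205e-03  7.86252277e-04  1.42532662e+02]
cover (423, array([418.8, 261.4,  59.5, 140.3, 121. ]), array([422.2, 254.6,  51.9]))
bottle (761, array([389.7, -25.7,  71. ,  58.4,  40.3]), array([397. , -35. ,  94.2]))
tipbox (1141, array([701.3, -12.5,  87.7, 130.4, 110.8]), array([708.8, -32.9,  60.7]))
pencase (1374, array([ 370.1, -411.7,  173.1,   72.5,    2.2]), array([ 376.9, -415.7,   29. ]))
tin (484, array([355.2, 387.4, 102.8, 152.7, 106.3]), array([348.6, 407.3,  26.4]))
33.375 [ 0.42003813 -0.10896006  0.28762453] [-0.29007583 -0.14425402 -0.16790052] 0.060144075222958594
```

View pics/s5.png

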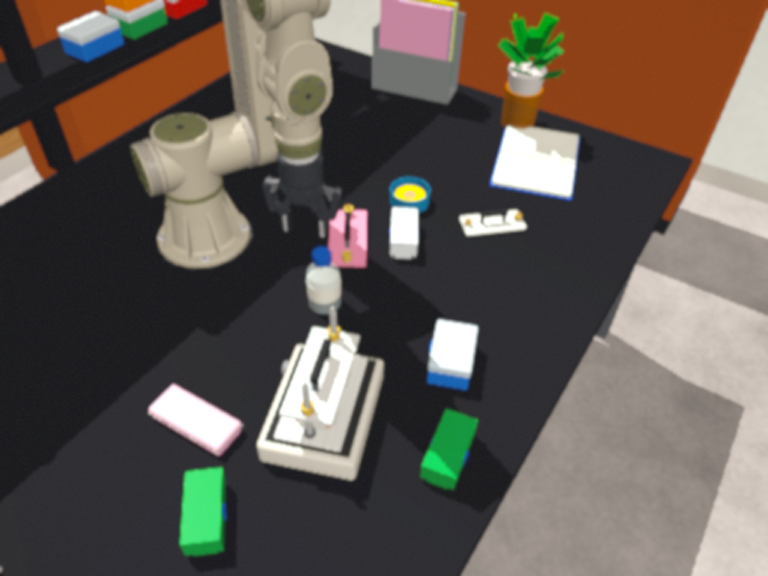

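The platen is home on both rods at about (320,380) and the cover stands upright at about (404,235). The bystanders haven't moved and the gripper is clear.

```bash
python3 -c "
from rig import job
print(job.sign_off())"
```

```text
the job is handed in; nothing more can be done
None
```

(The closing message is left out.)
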